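# Pack the procedure set tray

### The arm

A 6-joint arm with a two-finger parallel gripper is mounted at the origin on the work surface. World frame = base frame: x ahead of the robot, y to its left, z up, the work surface at z = 0. Lengths are in m, angles in rad, forces in N, time in s.
With the tool pointing down it reaches from about 0.275 to 0.975 m from the base axis. Payload 8.4 kg.
Tool frame: the origin (TCP) lies midway between the tips of the shut fingers; the grasp point (between the pads) lies 19 mm behind it (hold_point_z is the distance from the TCP to the grasp point, in m); z points along the fingers, y is the direction in which the jaws open and shut (so a half turn about z gives the same grasp; the last joint's range is limited). The gripper opens to 92 mm and grips with 3 to 60 N. Pads are 20 mm wide; open, the fingers measure 128 mm over their backs; the gripper's body (75 mm by 189 mm) begins 69 mm behind the grasp point.
Start: joints at [-0.002, 0.353, 1.633, -0, 1.155, -0.002], TCP at [0.625, -0, 0.215] pointing down, gripper open.
Joint ranges: [-2.63, 2.63], [-0.92, 2.1], [0.06, 2.66], [-1.3, 4.44], [0, 2.69], [-3.02, 3.02]. Speed limits (rad/s): [2.22, 2.22, 2.79, 3.14, 3.14, 3.14].

### API

Orientations are given as a unit quaternion [x, y, z, w].
In Python, from rig import observe, read_camera, finish_job, hold_point_z gives the robot as it stands.
- The arm moves only by the tool drive_tool, never from a script. Its argument "steps" is a list of rows, each an object with "delta_rot": the turn, a rotation vector about the tool's x, y, z in degrees, a list of three; "translation": the shift along the tool's x, y, z in cm, a list of three; "grip": the finger opening in cm, from 0 to 9.19. A call has exactly 8 rows; each row is the pose to reach, as a shift and turn from the pose commanded when the call began, along the tool's axes at that moment; what a row does not reach only later rows make up. A row lasts 1/12 s, in which the tool goes at most 41.7 mm and 7.16 degrees, less where a joint would pass 70% of its speed; a pose out of reach is approached as far as the arm can. A call with a gripper value outside its range is refused whole. The fingers move at their own pace and stop on an object; "force" is the grip in N (left out, the last holds). Time passes only in rows, so rows that repeat a pose let the fingers close, or fill a call up. It gives the time, the measured TCP pose, the force and the opening at its end, in the units of the state.
- observe(): the state, without advancing time (a new reading comes with each control period).
- read_camera(name): name is "scene" or "side" or "wrist"; returns a dict with "pixels" (420x560x3 uint8, red, green, blue), "camera_matrix" (3x3 intrinsics, pixels), "view" (4x4, takes a point from world to camera coordinates). Camera axes: x right, y up, looking along -z (the intrinsics and any distortion apply to the point x, -y, -z); pixel columns grow to the right and rows downward; lengths in m; the calibration is good to about 2 mm. A picture is of the moment at which its call begins. There is no depth.
- finish_job(): hands the job in, once; it reports no verdict.
The state is a dict: "time": time; "joint_positions": joint angles; "qd": joint speeds; "effort": joint torques, N m; "tool_pos": TCP position; "orientation": TCP orientation; "wrist_force": force on the tool from outside, world axes, zero at the start; "moment": the same for the moment, N m; "width": finger opening in m.
Only numpy, scipy, OpenCV 4.12 (cv2) and the standard library are available. Lean on these libraries where they do the work, as an engineer would, in place of code of your own. Each camera call takes 0.05 s, during which the arm holds its last target. There are 200 camera calls.

### The job

Pack one procedure set into the blue tray with the four white nests: stand the larger cup upright in the round nest and the lamp-handle cover upright on its flange in the square nest, lay the longer syringe along the long nest and the flat box, lid up, along the oblong nest. Each must end flat on the floor of its nest, inside the rim and about in the middle. Leave the smaller cup and the shorter syringe where they are.

Things in the scene. Friction and masses are not known exactly. Their poses are not given: they have to be found in the camera images.
- large_cup: The larger of two open blue plastic cups: 54 mm across the rim, 46 mm across the base, 42 mm high, wall 3 mm, standing upright on the table. Origin: centre of its underside, z up.
- small_cup: Look-alike that does not belong to the set: the smaller blue plastic cup, 40 mm across the rim, 34 mm across the base, 42 mm high, standing upright. Origin: centre of its underside, z up.
- light_cover: Turquoise plastic cover for the handle of an operating lamp, standing on its flange: flange 52 mm across and 6 mm high, tapering in to a round grip 28 mm across between 28 and 64 mm above its underside; 68 mm high in all. Origin: centre of its underside, z up.
- long_syringe: The longer of two empty clear plastic syringes, lying flat: 110 mm long in all, barrel 22 mm thick (its top 22 mm above its support), finger flange 34 mm wide. Origin: under the middle of its length, on the underside, where it is barrel (the barrel runs from x = -25 to +43 mm; nozzle at +x). x along its length, z up. Lies in its nest either way round.
- short_syringe: Look-alike that does not belong to the set: the shorter, thinner clear syringe, lying flat: 74 mm long, barrel 16 mm thick, finger flange 25 mm wide. Origin: under the middle of its length, on the underside; x along its length to the nozzle, z up.
- counter_box: Closed flat rigid box (needle counter), white lid on a grey base, 70 mm (x) by 40 mm (y) by 24 mm high. Origin: centre of its underside, z up. Either way round in its nest.
- round_nest: White nest fixed in a blue open tray: 2 mm floor plate, rim 4 mm wide standing 4 mm above the plate. Origin: middle of the nest's underside; things stand 2 mm above it. z up, x as the tray's long side. Round: 66 mm across inside the rim. Tray: 320 x 240 mm, fixed, walls 35 mm high, floor 4 mm above the table.
- square_nest: White nest fixed in a blue open tray: 2 mm floor plate, rim 4 mm wide standing 4 mm above the plate. Origin: middle of the nest's underside; things stand 2 mm above it. z up, x as the tray's long side. Square: 72 by 72 mm inside the rim. The nests, in any arrangement, centre on a 150 (x) by 100 mm (y) rectangle about the tray's centre.
- long_nest: White nest fixed in a blue open tray: 2 mm floor plate, rim 4 mm wide standing 4 mm above the plate. Origin: middle of the nest's underside; things stand 2 mm above it. z up, x as the tray's long side. Long and narrow: 130 mm (x) by 42 mm (y) inside the rim.
- oblong_nest: White nest fixed in a blue open tray: 2 mm floor plate, rim 4 mm wide standing 4 mm above the plate. Origin: middle of the nest's underside; things stand 2 mm above it. z up, x as the tray's long side. Oblong: 90 mm (x) by 58 mm (y) inside the rim.
Things that resemble listed ones, but are neither listed nor needed, are in the scene too. Leave any orange or turquoise look-alike of the square_nest alone.

How it is judged:
At the end, for the whole second after the job is handed in: Each of the four things in its own nest: origins within 15 mm horizontally, less than 3.5 mm above the nest's, upright within 0.05 rad, at rest (under 0.02 m/s); syringe and box along their nests within 0.25 rad. Small cup and short syringe within 25 mm of their starts (horizontal distance between large_cup and round_nest below 0.015 m and z of large_cup in the frame of round_nest below 0.0035 m and angle between each of large_cup, light_cover, long_syringe, counter_box's own z axis and vertical below 0.05 rad and linear speed of each of large_cup, light_cover, long_syringe, counter_box below 0.02 m/s and horizontal distance between light_cover and square_nest below 0.015 m and z of light_cover in the frame of square_nest below 0.0035 m and horizontal distance between long_syringe and long_nest below 0.015 m and z of long_syringe in the frame of long_nest below 0.0035 m and angle between the x axis of long_syringe and the x axis of long_nest, either way round below 0.25 rad and horizontal distance between counter_box and oblong_nest below 0.015 m and z of counter_box in the frame of oblong_nest below 0.0035 m and angle between the x axis of counter_box and the x axis of oblong_nest, either way round below 0.25 rad and distance of each of small_cup, short_syringe from where it was at the start of the episode below 0.025 m); the robot touches nothing.
It fails at once if a look-alike (small cup or short syringe) is moved by more than 25 mm (distance of any of small_cup, short_syringe from where it was at the start of the episode above 0.025 m).
It also fails if it takes over 120 s, if anything falls off the work surface, if the arm or the gripper's body presses on something with over 40 N, if the wrist force passes 120 N, or if a joint passes its speed limit or range.

## Working session

There is one attempt and no reset: what is moved stays moved. The work goes in short steps, Python scripts to look and compute and a tool call to move; the robot and the scene stay as the last step left them, time stands still between calls to the robot, and variables do not carry over. Pictures are saved under pics/ and viewed, about 12 in all and at most 16, crops included, and the job is handed in when it is done.

Besides the shell and the picture viewer there is one more tool, called as a command line: name --argument value ..., lists and objects as JSON in quotes. drive_tool: Moves the arm, as the interface text tells. Its arguments: {"type":"object","properties":{"steps":{"type":"array"},"force":{"type":"number"}},"required":["steps"]}

```bash
ls; mkdir -p pics
python3 - <<'E'
from rig import *
import cv2,numpy as np
print(observe())
for n in ["scene","side","wrist"]:
    d=read_camera(n); cv2.imwrite(f"pics/{n}0.png",d["pixels"][...,::-1]); print(n,d["camera_matrix"].round(1).tolist(),d["view"].round(3).tolist(),[k for k in d])
    np.savez(f"{n}0.npz",**{k:d[k] for k in("pixels","camera_matrix","view")})
E
```

```text
pics
{'time': 0.0, 'joint_positions': array([-2.41351129e-03,  3.53679385e-01,  1.63412505e+00,  2.73586309e-06,
        1.15518552e+00, -2.39825634e-03]), 'qd': array([ 0.00117061, -0.001416  ,  0.00053475,  0.0008722 ,  0.00048715,
       -0.00045794]), 'effort': array([-2.43486713e-03, -5.93846583e+01, -3.34216332e+01,  6.94100303e-02,
        2.34022352e-02, -1.15005114e-04]), 'tool_pos': array([ 6.24508881e-01, -6.35823233e-06,  2.13848070e-01]), 'orientation': array([ 7.07112393e-01,  7.07100824e-01, -4.91943413e-04, -4.96089828e-04]), 'wrist_force': array([ 0.6697189 , -0.45724202, -0.76327175]), 'moment': array([-0.0318024 , -0.003066  ,  0.03121616]), 'width': 0.09154973098593301}
scene [[469.5, 0.0, 275.8], [0.0, 469.5, 206.5], [0.0, 0.0, 1.0]] [[-0.465, 0.885, -0.015, 0.235], [-0.546, -0.273, 0.792, 0.252], [0.697, 0.376, 0.611, -1.469], [0.0, 0.0, 0.0, 1.0]] ['pixels', 'camera_matrix', 'view']
side [[427.5, 0.0, 281.7], [0.0, 427.5, 209.5], [0.0, 0.0, 1.0]] [[0.925, -0.38, -0.003, -0.464], [0.267, 0.645, 0.716, -0.154], [-0.269, -0.663, 0.698, -0.891], [0.0, 0.0, 0.0, 1.0]] ['pixels', 'camera_matrix', 'view']
wrist [[361.9, 0.0, 281.5], [0.0, 361.9, 205.4], [0.0, 0.0, 1.0]] [[1.0, 0.001, -0.001, -0.625], [-0.001, 0.963, -0.271, 0.032], [0.001, 0.271, 0.963, -0.391], [0.0, 0.0, 0.0, 1.0]] ['pixels', 'camera_matrix', 'view']
```

View pics/scene0.png

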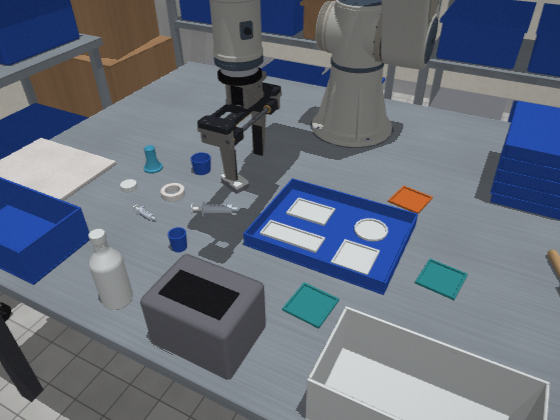

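View pics/side0.png

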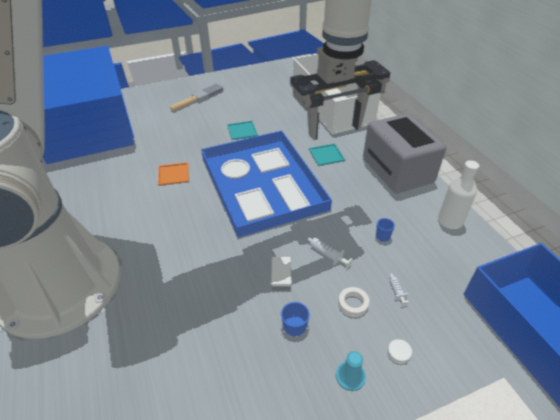

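Seen in the scene view: large cup candidates at (201,163) and (178,240); long syringe candidates at (213,209) and (145,212); light cover at (152,160); box at (234,182). The nests are at (312,211), (371,230), (356,257) and (292,236) in the blue tray. The orange (410,199) and turquoise (311,304), (441,279) plates, the ring, the disc and the bottle are to be left alone. Next I measure sizes to confirm these choices.

```bash
cat > h.py <<'E'
import numpy as np,cv2
from rig import *
def cam(n,save=None):
    d=dict(read_camera(n))
    if save: cv2.imwrite(f"pics/{save}.png",d["pixels"][...,::-1])
    return d
def load(n): return dict(np.load(n+".npz"))
def ray(d,uv):
    V=d["view"];R=V[:3,:3]
    p=np.linalg.inv(d["camera_matrix"])@np.array([uv[0],uv[1],1.])
    return -R.T@V[:3,3], R.T@np.array([p[0],-p[1],-p[2]])
def plane(d,uv,z):
    o,r=ray(d,uv); return o+r*(z-o[2])/r[2]
def tri(d1,a,d2,b):
    o1,r1=ray(d1,a);o2,r2=ray(d2,b)
    s=np.linalg.lstsq(np.c_[r1,-r2],o2-o1,rcond=None)[0]
    p,q=o1+s[0]*r1,o2+s[1]*r2
    return (p+q)/2,np.linalg.norm(p-q)
def hsv(d): return cv2.cvtColor(d["pixels"],cv2.COLOR_RGB2HSV)
def blobs(m,box=None,amin=40):
    m=m.astype(np.uint8)*255
    if box: k=np.zeros_like(m);k[box[1]:box[3],box[0]:box[2]]=1;m=m*k
    c,_=cv2.findContours(m,cv2.RETR_EXTERNAL,cv2.CHAIN_APPROX_NONE)
    return [x[:,0] for x in c if cv2.contourArea(x)>=amin]
def rect(d,c,z):
    P=np.array([plane(d,p,z)[:2] for p in c],np.float32)
    (x,y),(w,h),a=cv2.minAreaRect(P*1000)
    if w<h: w,h,a=h,w,a+90
    return round(x),round(y),round(w),round(h),round((a+90)%180-90,1)
E
python3 - <<'E'
from h import *
S,D=load("scene0"),load("side0")
for n,d,box in(("scene",S,(240,180,420,285)),("side",D,(200,130,330,235))):
    H=hsv(d)
    for c in blobs((H[...,1]<70)&(H[...,2]>150),box,100): print(n,"nest",c.mean(0).round(),rect(d,c,.008))
    M=(H[...,0]>105)&(H[...,0]<125)&(H[...,1]>150)
    for c in blobs(M,None,60):
        if len(c)<500: print(n,"blue",c.mean(0).round(),cv2.boundingRect(c),rect(d,c,.02))
    T=(H[...,0]>84)&(H[...,0]<104)&(H[...,1]>120)
    for c in blobs(T,None,60): print(n,"turq",c.mean(0).round(),cv2.boundingRect(c),rect(d,c,0.003))
# rough triangulations
for k,a,b in(("cover top",(152,149),(354,358)),("cupL rim",(201,157),(295,312)),("cupS rim",(178,233),(385,224)),("box",(234,182),(282,270)),("syrL noz",(240,210),(312,241)),("syrL pl",(192,208),(350,263)),("syrS a",(135,207),(393,277)),("syrS b",(155,219),(405,301))):
    p,e=tri(S,a,D,b); print(k,p.round(3),round(e,3))
i=cv2.resize(S["pixels"][130:260,110:270],None,fx=4,fy=4,interpolation=2)
cv2.imwrite("pics/c1.png",i[...,::-1])
E
```

```text
scene nest [404. 276.] (566, 325, 52, 43, -0.2)
scene nest [313. 272.] (642, 155, 164, 12, 89.8)
scene nest [293. 272.] (661, 112, 178, 17, -89.5)
scene nest [355. 256.] (556, 216, 81, 81, -89.7)
scene nest [293. 235.] (555, 67, 140, 50, 89.8)
scene nest [371. 229.] (456, 217, 74, 73, 52.0)
scene nest [311. 210.] (455, 67, 100, 66, -90.0)
scene nest [245. 201.] (497, -93, 47, 39, 7.6)
scene nest [388. 188.] (276, 212, 161, 74, -38.3)
scene blue [178. 239.] (168, 227, 19, 25) (694, -146, 82, 38, 39.4)
scene blue [335. 234.] (243, 179, 175, 116) (507, 139, 331, 275, 89.8)
scene blue [ 34. 228.] (0, 177, 89, 108) (770, -480, 450, 180, 52.8)
scene blue [201. 163.] (191, 153, 19, 22) (416, -280, 109, 50, 34.1)
scene blue [ 35. 127.] (0, 103, 87, 56) (495, -883, 294, 244, -0.1)
scene blue [531. 161.] (490, 101, 70, 119) (-60, 500, 623, 151, 2.3)
scene blue [298.  72.] (261, 59, 69, 28) (-283, -319, 287, 165, -89.8)
scene blue [548.  42.] (528, 4, 32, 73) (-1163, 479, 1030, 106, 2.3)
scene blue [486.  31.] (437, 0, 99, 69) (-1164, 206, 1028, 389, 0.1)
scene blue [282.  15.] (261, 0, 42, 36)
[... 1102 characters left out ...]
207, 5.9)
side blue [218.   2.] (195, 0, 48, 8) (752, 1409, 225, 93, -22.9)
side blue [150.  15.] (115, 0, 77, 33) (447, 1432, 427, 285, 89.9)
side blue [73. 21.] (43, 0, 69, 46) (124, 1499, 563, 268, 89.5)
side turq [351. 371.] (337, 352, 28, 38) (469, -396, 67, 48, 67.6)
side turq [326. 154.] (310, 144, 34, 21) (712, 182, 79, 77, 83.9)
side turq [242. 130.] (228, 122, 30, 17) (531, 386, 83, 75, 82.8)
cover top [ 0.465 -0.399  0.058] 0.006
cupL rim [ 0.416 -0.273  0.041] 0.001
cupS rim [ 0.693 -0.141  0.038] 0.002
box [ 0.44  -0.155  0.012] 0.003
syrL noz [ 0.532 -0.091  0.003] 0.014
syrL pl [ 0.58  -0.19   0.011] 0.003
syrS a [ 0.646 -0.281  0.032] 0.033
syrS b [ 0.638 -0.287 -0.02 ] 0.041
```

View pics/c1.png

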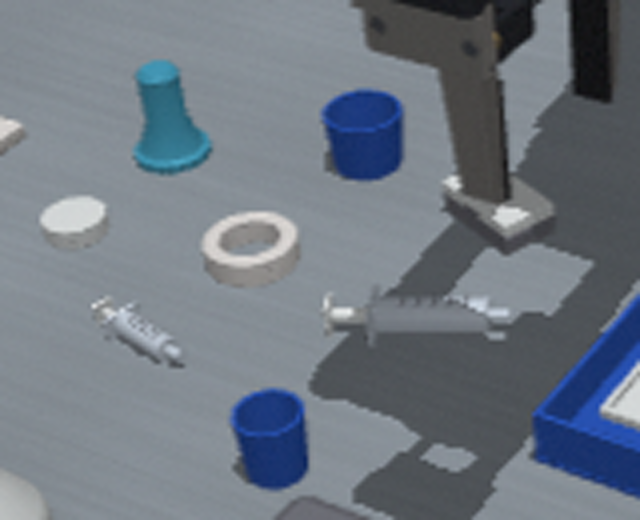

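View pics/wrist0.png

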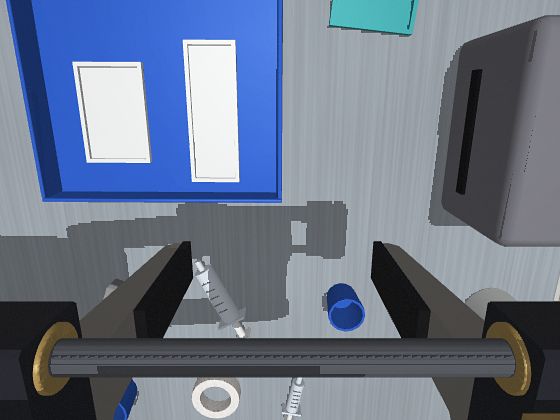

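The crop shows the larger cup at scene (201,163) and the long syringe at (213,209), as described. The nest sizes identify each one:

| Nest | Centre x, y (m) |
|---|---|
| round | 0.455, 0.216 |
| square | 0.555, 0.215 |
| long | 0.554, 0.069 |
| oblong | 0.455, 0.067 |

The tray's long side runs along world y. I'll do the box first, starting above it.

drive_tool --steps '[{"delta_rot":[0,0,0],"translation":[-15.5,-18.5,0],"grip":9},{"delta_rot":[0,0,0],"translation":[-15.5,-18.5,0],"grip":9},{"delta_rot":[0,0,0],"translation":[-15.5,-18.5,0],"grip":9},{"delta_rot":[0,0,0],"translation":[-15.5,-18.5,0],"grip":9},{"delta_rot":[0,0,0],"translation":[-15.5,-18.5,0],"grip":9},{"delta_rot":[0,0,0],"translation":[-15.5,-18.5,0],"grip":9},{"delta_rot":[0,0,0],"translation":[-15.5,-18.5,0],"grip":9},{"delta_rot":[0,0,0],"translation":[-15.5,-18.5,0],"grip":9}]' --force 25

```text
time: 0.82
tool_pos: [0.439, -0.1558, 0.2147]
orientation: [0.708, 0.706, 0.0, 0.0]
wrist_force: [-0.5, 0.4, 0.4]
width: 0.0901
```

Run:
```python
from h import *
d=cam("wrist","w1"); np.savez("w1.npz",**d); s=cam("scene","s1");np.savez("s1.npz",**s);e=cam("side");np.savez("e1.npz",**e)
H=hsv(d)
for lo,z in((200,.024),):
    for c in blobs((H[...,1]<40)&(H[...,2]>lo),None,150): print(lo,c.mean(0).round(),cv2.boundingRect(c),rect(d,c,z))
```

```text
200 [404. 401.] (369, 378, 77, 42) (594, -427, 95, 61, -0.1)
200 [347. 396.] (324, 378, 46, 42) (518, -427, 61, 55, 89.9)
200 [183. 397.] (133, 378, 95, 42) (318, -427, 113, 61, -0.1)
200 [179. 325.] (166, 309, 24, 29) (320, -321, 37, 27, 89.9)
200 [ 60. 290.] (28, 274, 85, 45) (201, -283, 91, 46, -23.7)
200 [462. 284.] (450, 258, 21, 50) (636, -271, 60, 20, -86.4)
200 [307. 292.] (292, 252, 24, 86) (464, -287, 106, 25, -90.0)
200 [169. 234.] (161, 221, 17, 29) (321, -215, 32, 17, 82.8)
200 [147. 244.] (135, 217, 26, 54) (299, -227, 65, 21, 71.6)
200 [501. 225.] (486, 178, 43, 105) (677, -211, 117, 33, -88.6)
200 [ 11. 126.] (3, 88, 20, 75) (178, -101, 71, 7, 88.4)
200 [ 20. 121.] (10, 69, 26, 101) (184, -96, 95, 10, -86.7)
200 [291. 109.] (288, 67, 6, 84) (449, -86, 77, 5, -89.6)
200 [ 29. 118.] (18, 63, 25, 109) (195, -94, 102, 6, -88.8)
200 [517. 108.] (499, 49, 35, 117) (669, -86, 108, 21, -90.0)
200 [ 60. 114.] (49, 46, 24, 135) (226, -92, 126, 4, 89.7)
200 [368. 157.] (234, 35, 264, 303) (522, -181, 319, 248, -89.4)
200 [222. 112.] (213, 31, 19, 172) (382, -97, 162, 11, -89.6)
200 [ 51. 104.] (41, 31, 27, 148) (216, -84, 136, 12, -89.8)
200 [70. 95.] (50, 23, 44, 163) (239, -85, 150, 20, -89.6)
200 [194. 100.] (176, 20, 43, 181) (358, -91, 169, 33, -89.6)
200 [408.   9.] (378, 0, 55, 19) (551, 1, 48, 15, -0.1)
200 [130.  90.] (79, 0, 105, 193) (294, -80, 178, 88, -88.0)
```

View pics/w1.png

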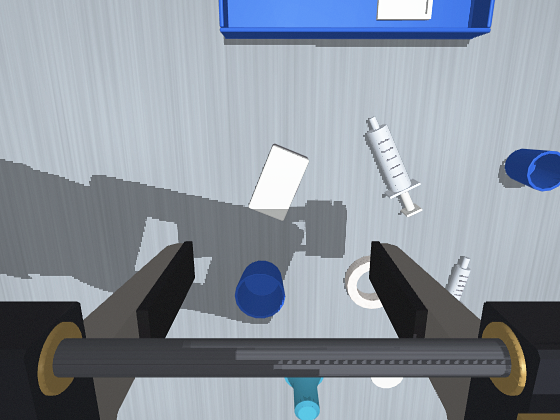

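The wrist view shows the box lid with corners at about (273,145), (308,158), (285,219), (249,208). The syringe runs from (373,120) to (411,212), and the large cup is at (260,290).

Run:
```python
from h import *
d=load("w1")
B=np.array([plane(d,p,.024)[:2] for p in((273,145),(308,158),(285,219),(249,208))])
print("box",B.mean(0).round(4),[np.linalg.norm(B[i]-B[i-1]).round(4) for i in range(4)], np.degrees(np.arctan2(*(B[1]-B[2]+B[0]-B[3])[::-1])))
n,p=plane(d,(373,120),.011),plane(d,(411,212),.011)
print("syr",n,p,(n+p)/2,np.linalg.norm(n-p),np.degrees(np.arctan2(*(n-p)[1::-1])))
a,b=plane(d,(391,162),.011),plane(d,(400,190),.011);print(a,b)
H=hsv(d)
M=(H[...,0]>105)&(H[...,0]<125)&(H[...,1]>150)
for c in blobs(M,(150,230,330,335),200):
    print(cv2.boundingRect(c)); 
    x,y,w,h=cv2.boundingRect(c)
    print("cup rim edge L/R/top at z42:",plane(d,(x,y+h*.7),.042),plane(d,(x+w,y+h*.7),.042),plane(d,(x+w/2,y+h),.042),"base top",plane(d,(x+w/2,y),.0))
# cross checks scene
s=load("s1")
i=cv2.resize(s["pixels"][140:235,130:270],None,fx=5,fy=5,interpolation=2);cv2.imwrite("pics/c2.png",i[...,::-1])
```

```text
box [ 0.437  -0.1582] [np.float64(0.0697), np.float64(0.0372), np.float64(0.0679), np.float64(0.0393)] 69.40535932419824
syr [ 0.53223381 -0.09620717  0.011     ] [ 0.5796727  -0.19300042  0.011     ] [ 0.55595325 -0.1446038   0.011     ] 0.10779323396928535 116.10972107487348
[ 0.55375253 -0.1387331   0.011     ] [ 0.56568857 -0.16860389  0.011     ]
(235, 261, 50, 57)
cup rim edge L/R/top at z42: [ 0.39031483 -0.2820069   0.042     ] [ 0.44348831 -0.28211352  0.042     ] [ 0.41652682 -0.30276695  0.042     ] base top [ 0.41498873 -0.25508592  0.        ]
```

Box at (0.437, −0.158), heading 69.5°, and the sides match. Grasping.

drive_tool --steps '[{"delta_rot":[0,0,20.5],"translation":[-0.3,-0.3,4],"grip":9},{"delta_rot":[0,0,20.5],"translation":[-0.3,-0.3,8],"grip":9},{"delta_rot":[0,0,20.5],"translation":[-0.3,-0.3,12],"grip":9},{"delta_rot":[0,0,20.5],"translation":[-0.3,-0.3,15],"grip":9},{"delta_rot":[0,0,20.5],"translation":[-0.3,-0.3,18],"grip":9},{"delta_rot":[0,0,20.5],"translation":[-0.3,-0.3,20],"grip":9},{"delta_rot":[0,0,20.5],"translation":[-0.3,-0.3,20.7],"grip":9},{"delta_rot":[0,0,20.5],"translation":[-0.3,-0.3,20.7],"grip":9}]'

```text
time: 1.63
tool_pos: [0.4365, -0.1569, 0.0059]
orientation: [0.821, 0.571, -0.001, -0.001]
wrist_force: [0.1, 0.1, -0.6]
width: 0.0901
```

drive_tool --steps '[{"delta_rot":[0,0,0],"translation":[0,0,0],"grip":3},{"delta_rot":[0,0,0],"translation":[0,0,0],"grip":3},{"delta_rot":[0,0,0],"translation":[0,0,0],"grip":3},{"delta_rot":[0,0,0],"translation":[0,0,0],"grip":3},{"delta_rot":[0,0,0],"translation":[0,0,0],"grip":3},{"delta_rot":[0,0,0],"translation":[0,0,0],"grip":3},{"delta_rot":[0,0,0],"translation":[0,0,0],"grip":3},{"delta_rot":[0,0,0],"translation":[0,0,0],"grip":3}]' --force 25

```text
time: 2.3
tool_pos: [0.437, -0.1581, 0.0078]
orientation: [0.822, 0.57, 0.0, 0.0]
wrist_force: [-0.4, 0.3, 5.4]
width: 0.0398
```

drive_tool --steps '[{"delta_rot":[0,0,0],"translation":[0,0,-2],"grip":3},{"delta_rot":[0,0,0],"translation":[0,0,-5],"grip":3},{"delta_rot":[0,0,0],"translation":[0,0,-9],"grip":3},{"delta_rot":[0,0,-7],"translation":[0,0,-12],"grip":3},{"delta_rot":[0,0,-14],"translation":[0,0,-12],"grip":3},{"delta_rot":[0,0,-20.5],"translation":[0,0,-12],"grip":3},{"delta_rot":[0,0,-20.5],"translation":[0,0,-12],"grip":3},{"delta_rot":[0,0,-20.5],"translation":[0,0,-12],"grip":3}]'

```text
time: 2.97
tool_pos: [0.4367, -0.1579, 0.1275]
orientation: [0.708, 0.706, -0.0, -0.0]
wrist_force: [-0.3, -0.4, -0.4]
width: 0.0397
```

drive_tool --steps '[{"delta_rot":[0,0,0],"translation":[3,0.3,0],"grip":3},{"delta_rot":[0,0,0],"translation":[7,0.6,0],"grip":3},{"delta_rot":[0,0,0],"translation":[11,1,0],"grip":3},{"delta_rot":[0,0,0],"translation":[15,1.4,0],"grip":3},{"delta_rot":[0,0,0],"translation":[19,1.7,0],"grip":3},{"delta_rot":[0,0,0],"translation":[22.5,1.7,0],"grip":3},{"delta_rot":[0,0,0],"translation":[22.5,1.7,0],"grip":3},{"delta_rot":[0,0,0],"translation":[22.5,1.7,0],"grip":3}]'

```text
time: 3.63
tool_pos: [0.4535, 0.0685, 0.127]
orientation: [0.707, 0.707, -0.001, -0.0]
wrist_force: [0.0, -0.3, -0.8]
width: 0.0398
```

Run:
```python
from h import *
print(observe()["tool_pos"],observe()["orientation"],observe()["width"])
d=cam("wrist","w2"); np.savez("w2.npz",**d)
```

```text
[0.45351541 0.06851244 0.12701288] [ 7.06925675e-01  7.07287575e-01 -5.09829536e-04 -3.40046798e-04] 0.039776347802477255
```

View pics/w2.png

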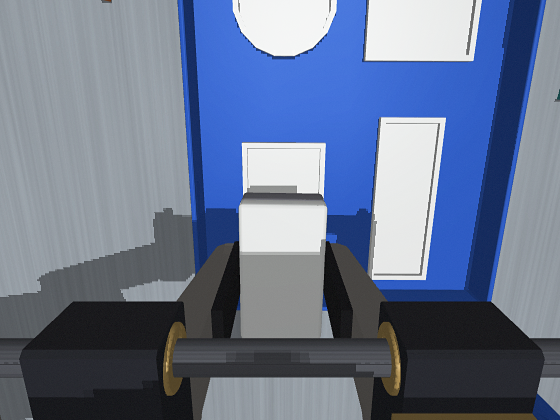

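The box is held square and the oblong nest lies straight ahead, with its far edge at (243–325,143). Lowering and releasing.

drive_tool --steps '[{"delta_rot":[0,0,0],"translation":[0,0,3],"grip":3},{"delta_rot":[0,0,0],"translation":[0,0,6],"grip":3},{"delta_rot":[0,0,0],"translation":[0,0,8.5],"grip":3},{"delta_rot":[0,0,0],"translation":[0,0,10],"grip":3},{"delta_rot":[0,0,0],"translation":[0,0,11],"grip":3},{"delta_rot":[0,0,0],"translation":[0,0,11.3],"grip":3},{"delta_rot":[0,0,0],"translation":[0,0,11.3],"grip":3},{"delta_rot":[0,0,0],"translation":[0,0,11.3],"grip":3}]'

```text
time: 4.35
tool_pos: [0.4544, 0.0662, 0.0149]
orientation: [0.708, 0.706, 0.0, 0.0]
wrist_force: [-0.8, -0.1, 0.7]
width: 0.0398
```

drive_tool --steps '[{"delta_rot":[0,0,0],"translation":[0,0,0],"grip":6.5},{"delta_rot":[0,0,0],"translation":[0,0,0],"grip":6.5},{"delta_rot":[0,0,0],"translation":[0,0,0],"grip":6.5},{"delta_rot":[0,0,0],"translation":[0,0,0],"grip":6.5},{"delta_rot":[0,0,0],"translation":[0,0,-3],"grip":6.5},{"delta_rot":[0,0,0],"translation":[0,0,-7],"grip":6.5},{"delta_rot":[0,0,0],"translation":[0,0,-11],"grip":9},{"delta_rot":[0,0,0],"translation":[0,0,-15],"grip":9}]'

```text
time: 5.02
tool_pos: [0.4534, 0.067, 0.1663]
orientation: [0.707, 0.707, -0.0, -0.0]
wrist_force: [1.0, 0.2, -0.2]
width: 0.0763
```

drive_tool --steps '[{"delta_rot":[0,0,-26],"translation":[-21.2,10.2,0],"grip":9},{"delta_rot":[0,0,-26],"translation":[-21.2,10.2,0],"grip":9},{"delta_rot":[0,0,-26],"translation":[-21.2,10.2,0],"grip":9},{"delta_rot":[0,0,-26],"translation":[-21.2,10.2,0],"grip":9},{"delta_rot":[0,0,-26],"translation":[-21.2,10.2,0],"grip":9},{"delta_rot":[0,0,-26],"translation":[-21.2,10.2,0],"grip":9},{"delta_rot":[0,0,-26],"translation":[-21.2,10.2,0],"grip":9},{"delta_rot":[0,0,-26],"translation":[-21.2,10.2,0],"grip":9}]'

```text
time: 5.68
tool_pos: [0.5563, -0.1467, 0.1643]
orientation: [0.531, 0.847, -0.0, -0.0]
wrist_force: [0.6, 0.9, 0.0]
width: 0.0899
```

Run:
```python
from h import *
print(observe()["tool_pos"],observe()["orientation"],observe()["width"])
d=cam("wrist","w3"); np.savez("w3.npz",**d)
s=cam("scene");H=hsv(s)
for c in blobs((H[...,1]<60)&(H[...,2]>150),(280,190,345,230),100): print("box lid+nest",cv2.boundingRect(c),rect(s,c,.008))
i=np.hstack([cv2.resize(d["pixels"][:330],(420,248)),cv2.resize(s["pixels"][180:290,240:420],(380,232))[:232] if 0 else cv2.copyMakeBorder(cv2.resize(s["pixels"][180:290,240:420],(380,232)),0,16,0,0,0)])
cv2.imwrite("pics/m3.png",i[...,::-1])
```

```text
[ 0.55634613 -0.14670532  0.16432247] [ 5.31147973e-01  8.47279074e-01 -1.70755450e-05 -3.78177897e-05] 0.08993425489962371
box lid+nest (286, 196, 49, 28) (450, 67, 99, 77, -89.8)
```

View pics/m3.png

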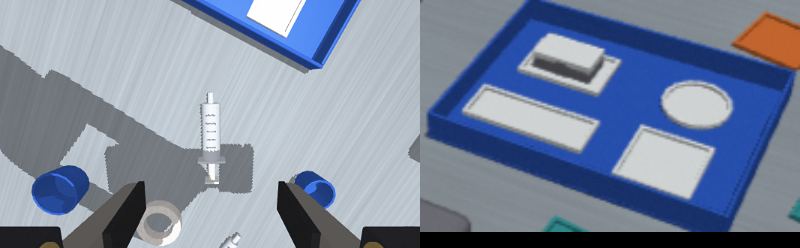

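The box sits in its nest. The syringe lies in line with the tool between the fingers, with the small cup and ring clear. Grasping, lifting and turning.

drive_tool --steps '[{"delta_rot":[0,0,0],"translation":[0,0,4],"grip":9},{"delta_rot":[0,0,0],"translation":[0,0,8],"grip":9},{"delta_rot":[0,0,0],"translation":[0,0,11],"grip":9},{"delta_rot":[0,0,0],"translation":[0,0,14],"grip":9},{"delta_rot":[0,0,0],"translation":[0,0,15.5],"grip":9},{"delta_rot":[0,0,0],"translation":[0,0,15.8],"grip":6},{"delta_rot":[0,0,0],"translation":[0,0,15.8],"grip":4},{"delta_rot":[0,0,0],"translation":[0,0,15.8],"grip":1.5}]' --force 15

```text
time: 6.45
tool_pos: [0.5565, -0.1443, 0.0076]
orientation: [0.529, 0.848, 0.0, 0.0]
wrist_force: [-0.4, 0.2, -0.3]
width: 0.072
```

drive_tool --steps '[{"delta_rot":[0,0,0],"translation":[0,0,0],"grip":1.5},{"delta_rot":[0,0,0],"translation":[0,0,0],"grip":1.5},{"delta_rot":[0,0,0],"translation":[0,0,0],"grip":1.5},{"delta_rot":[0,0,0],"translation":[0,0,0],"grip":1.5},{"delta_rot":[0,0,0],"translation":[0,0,0],"grip":1.5},{"delta_rot":[0,0,0],"translation":[0,0,0],"grip":1.5},{"delta_rot":[0,0,0],"translation":[0,0,-1],"grip":1.5},{"delta_rot":[0,0,0],"translation":[0,0,-3],"grip":1.5}]'

```text
time: 7.12
tool_pos: [0.5543, -0.1446, 0.0354]
orientation: [0.53, 0.848, -0.001, -0.002]
wrist_force: [-0.1, -0.3, -0.2]
width: 0.0187
```

drive_tool --steps '[{"delta_rot":[0,0,0],"translation":[0,0,-3],"grip":1.5},{"delta_rot":[0,0,0],"translation":[0,0,-6],"grip":1.5},{"delta_rot":[0,0,6],"translation":[0,0,-9],"grip":1.5},{"delta_rot":[0,0,12],"translation":[0,0,-9],"grip":1.5},{"delta_rot":[0,0,18],"translation":[0,0,-9],"grip":1.5},{"delta_rot":[0,0,24],"translation":[0,0,-9],"grip":1.5},{"delta_rot":[0,0,26],"translation":[0,0,-9],"grip":1.5},{"delta_rot":[0,0,26],"translation":[0,0,-9],"grip":1.5}]'

```text
time: 7.78
tool_pos: [0.556, -0.145, 0.1274]
orientation: [0.708, 0.707, 0.0, 0.0]
wrist_force: [0.7, 0.9, 0.0]
width: 0.0152
```

Run:
```python
from h import *
d=cam("wrist","w4"); np.savez("w4.npz",**d)
```

```text
(no output)
```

View pics/w4.png

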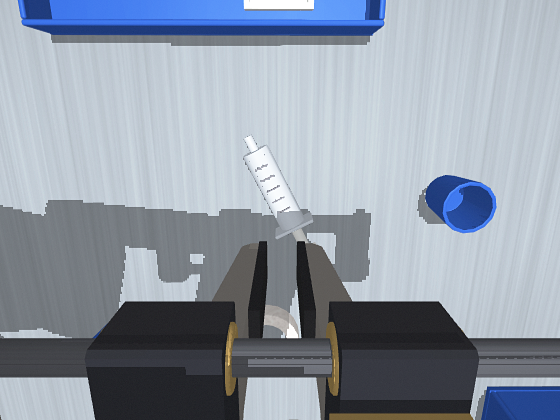

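I lifted before the slow fingers had closed, so the syringe is still on the table: nozzle (248,138), flange about (294,225). I'll measure it again.

Run:
```python
from h import *
d=load("w4")
n,f=plane(d,(249,138),.011),plane(d,(294,225),.011); b=plane(d,(257,151),.011)
u=(f-n)/np.linalg.norm(f-n)
print("nozzle",n,"flange",f,np.linalg.norm(n-f),"origin from nozzle",n+u*.0545,"head",np.degrees(np.arctan2(-u[1],-u[0])))
```

```text
nozzle [ 0.53170107 -0.09517031  0.011     ] flange [ 0.56748196 -0.16693712  0.011     ] 0.08019194121148097 origin from nozzle [ 0.55601845 -0.14394443  0.011     ] head 116.49953784055603
```

drive_tool --steps '[{"delta_rot":[0,0,-7],"translation":[0,0,0],"grip":5.5},{"delta_rot":[0,0,-14],"translation":[0,0,0],"grip":5.5},{"delta_rot":[0,0,-21],"translation":[0,0,0],"grip":5.5},{"delta_rot":[0,0,-26],"translation":[0,0,3],"grip":5.5},{"delta_rot":[0,0,-26],"translation":[0,0,6],"grip":5.5},{"delta_rot":[0,0,-26],"translation":[0,0,9],"grip":5.5},{"delta_rot":[0,0,-26],"translation":[0,0,11.5],"grip":5.5},{"delta_rot":[0,0,-26],"translation":[0,0,12],"grip":5}]'

```text
time: 8.5
tool_pos: [0.5533, -0.1443, 0.0031]
orientation: [0.529, 0.848, -0.001, -0.003]
wrist_force: [-0.5, 0.2, 0.7]
width: 0.0512
```

drive_tool --steps '[{"delta_rot":[0,0,0],"translation":[0,0,0],"grip":1.5},{"delta_rot":[0,0,0],"translation":[0,0,0],"grip":1.5},{"delta_rot":[0,0,0],"translation":[0,0,0],"grip":1.5},{"delta_rot":[0,0,0],"translation":[0,0,0],"grip":1.5},{"delta_rot":[0,0,0],"translation":[0,0,0],"grip":1.5},{"delta_rot":[0,0,0],"translation":[0,0,0],"grip":1.5},{"delta_rot":[0,0,0],"translation":[0,0,0],"grip":1.5},{"delta_rot":[0,0,0],"translation":[0,0,0],"grip":1.5}]' --force 20

```text
time: 9.17
tool_pos: [0.5571, -0.1453, 0.0081]
orientation: [0.53, 0.848, 0.0, 0.001]
wrist_force: [-1.0, 0.1, 7.7]
width: 0.021
```

drive_tool --steps '[{"delta_rot":[0,0,0],"translation":[0,0,-2],"grip":1.5},{"delta_rot":[0,0,0],"translation":[0,0,-5],"grip":1.5},{"delta_rot":[0,0,6],"translation":[0,0,-9],"grip":1.5},{"delta_rot":[0,0,12],"translation":[0,0,-12],"grip":1.5},{"delta_rot":[0,0,18],"translation":[0,0,-12],"grip":1.5},{"delta_rot":[0,0,24],"translation":[0,0,-12],"grip":1.5},{"delta_rot":[0,0,26],"translation":[0,0,-12],"grip":1.5},{"delta_rot":[0,0,26],"translation":[0,0,-12],"grip":1.5}]'

```text
time: 9.83
tool_pos: [0.5562, -0.145, 0.1275]
orientation: [0.708, 0.707, 0.0, 0.001]
wrist_force: [0.4, -0.1, -0.9]
width: 0.0213
```

Run:
```python
from h import *
d=cam("wrist","w5"); np.savez("w5.npz",**d)
```

```text
(no output)
```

View pics/w5.png

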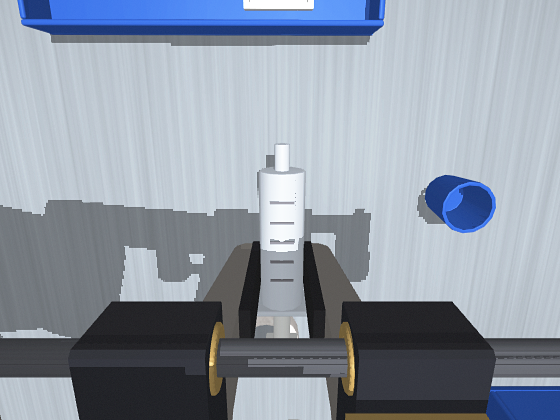

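The syringe is held straight. Carrying it to the long nest.

drive_tool --steps '[{"delta_rot":[0,0,0],"translation":[3,0,0],"grip":1.5},{"delta_rot":[0,0,0],"translation":[7,0,0],"grip":1.5},{"delta_rot":[0,0,0],"translation":[11,-0.2,0],"grip":1.5},{"delta_rot":[0,0,0],"translation":[15,-0.2,0],"grip":1.5},{"delta_rot":[0,0,0],"translation":[19,-0.2,0],"grip":1.5},{"delta_rot":[0,0,0],"translation":[21.4,-0.2,0],"grip":1.5},{"delta_rot":[0,0,0],"translation":[21.4,-0.2,1],"grip":1.5},{"delta_rot":[0,0,0],"translation":[21.4,-0.2,3],"grip":1.5}]'

```text
time: 10.55
tool_pos: [0.5557, 0.0706, 0.0981]
orientation: [0.705, 0.709, 0.002, 0.001]
wrist_force: [0.7, -0.9, -0.9]
width: 0.0214
```

drive_tool --steps '[{"delta_rot":[0,0,0],"translation":[0,0,2],"grip":1.5},{"delta_rot":[0,0,0],"translation":[0,0,4],"grip":1.5},{"delta_rot":[0,0,0],"translation":[0,0,6],"grip":1.5},{"delta_rot":[0,0,0],"translation":[0,0,7.5],"grip":1.5},{"delta_rot":[0,0,0],"translation":[0,0,8.1],"grip":1.5},{"delta_rot":[0,0,0],"translation":[0,0,8.3],"grip":1.5},{"delta_rot":[0,0,0],"translation":[0,0,8.3],"grip":1.5},{"delta_rot":[0,0,0],"translation":[0,0,8.3],"grip":1.5}]'

```text
time: 11.22
tool_pos: [0.5542, 0.0685, 0.0138]
orientation: [0.707, 0.707, 0.0, 0.0]
wrist_force: [0.6, -0.6, -0.2]
width: 0.0211
```

drive_tool --steps '[{"delta_rot":[0,0,0],"translation":[0,0,0],"grip":5},{"delta_rot":[0,0,0],"translation":[0,0,0],"grip":5},{"delta_rot":[0,0,0],"translation":[0,0,0],"grip":5},{"delta_rot":[0,0,0],"translation":[0,0,0],"grip":5},{"delta_rot":[0,0,0],"translation":[0,0,-3],"grip":5},{"delta_rot":[0,0,0],"translation":[0,0,-7],"grip":6},{"delta_rot":[0,0,0],"translation":[0,0,-11],"grip":9},{"delta_rot":[0,0,0],"translation":[0,0,-15],"grip":9}]'

```text
time: 11.88
tool_pos: [0.5535, 0.0689, 0.1651]
orientation: [0.707, 0.707, -0.0, -0.0]
wrist_force: [1.6, -0.2, 0.0]
width: 0.068
```

drive_tool --steps '[{"delta_rot":[0,0,0],"translation":[-34.5,-13.7,0],"grip":9},{"delta_rot":[0,0,0],"translation":[-34.5,-13.7,0],"grip":9},{"delta_rot":[0,0,0],"translation":[-34.5,-13.7,0],"grip":9},{"delta_rot":[0,0,0],"translation":[-34.5,-13.7,0],"grip":9},{"delta_rot":[0,0,0],"translation":[-34.5,-13.7,0],"grip":9},{"delta_rot":[0,0,0],"translation":[-34.5,-13.7,0],"grip":9},{"delta_rot":[0,0,0],"translation":[-34.5,-13.7,0],"grip":9},{"delta_rot":[0,0,0],"translation":[-34.5,-13.7,0],"grip":9}]'

```text
time: 12.55
tool_pos: [0.4299, -0.2425, 0.1639]
orientation: [0.707, 0.707, 0.0, 0.0]
wrist_force: [0.7, -0.3, 0.5]
width: 0.0899
```

drive_tool --steps '[{"delta_rot":[0,0,0],"translation":[0,0,0],"grip":9},{"delta_rot":[0,0,0],"translation":[0,0,0],"grip":9},{"delta_rot":[0,0,0],"translation":[0,0,0],"grip":9},{"delta_rot":[0,0,0],"translation":[0,0,0],"grip":9},{"delta_rot":[0,0,0],"translation":[0,0,0],"grip":9},{"delta_rot":[0,0,0],"translation":[0,0,0],"grip":9},{"delta_rot":[0,0,0],"translation":[0,0,0],"grip":9},{"delta_rot":[0,0,0],"translation":[0,0,0],"grip":9}]'

```text
time: 13.22
tool_pos: [0.4313, -0.2402, 0.1636]
orientation: [0.707, 0.708, 0.0, 0.0]
wrist_force: [0.3, 0.2, -0.1]
width: 0.0902
```

Run:
```python
from h import *
o=observe();print(o["tool_pos"])
d=cam("wrist","w6"); np.savez("w6.npz",**d); s=cam("scene");e=cam("side")
H=hsv(d)
M=(H[...,0]>105)&(H[...,0]<125)&(H[...,1]>150)
for c in blobs(M,(190,120,375,335),200):
    x,y,w,h=cv2.boundingRect(c);print(x,y,w,h,plane(d,(x,y+h*.7),.042),plane(d,(x+w,y+h*.7),.042),plane(d,(x+w/2,y+h),.042),plane(d,(x+w/2,y),.0))
i=np.hstack([cv2.resize(d["pixels"],(400,300)),cv2.copyMakeBorder(cv2.resize(s["pixels"][180:290,240:420],(380,232)),0,68,0,0,0)])
cv2.imwrite("pics/m6.png",i[...,::-1])
```

```text
[ 0.43133455 -0.24017681  0.16360597]
232 202 62 65 [ 0.38949487 -0.2844532   0.042     ] [ 0.44317946 -0.28432991  0.042     ] [ 0.41612264 -0.30281601  0.042     ] [ 0.41460225 -0.25497381  0.        ]
```

View pics/m6.png

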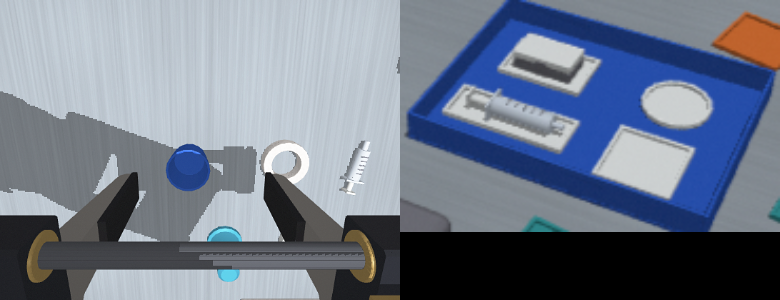

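The syringe lies in the long nest. The cup measures (0.416, −0.277), and the ring is clear of the right finger.

drive_tool --steps '[{"delta_rot":[0,0,0],"translation":[-3.6,-1.5,2],"grip":9},{"delta_rot":[0,0,0],"translation":[-3.6,-1.5,6],"grip":9},{"delta_rot":[0,0,0],"translation":[-3.6,-1.5,9],"grip":9},{"delta_rot":[0,0,0],"translation":[-3.6,-1.5,12],"grip":9},{"delta_rot":[0,0,0],"translation":[-3.6,-1.5,14],"grip":9},{"delta_rot":[0,0,0],"translation":[-3.6,-1.5,15.3],"grip":9},{"delta_rot":[0,0,0],"translation":[-3.6,-1.5,15.5],"grip":9},{"delta_rot":[0,0,0],"translation":[-3.6,-1.5,15.5],"grip":7}]' --force 15

```text
time: 14.03
tool_pos: [0.4155, -0.2765, 0.0079]
orientation: [0.707, 0.707, -0.0, -0.001]
wrist_force: [0.5, -0.4, -0.6]
width: 0.0851
```

drive_tool --steps '[{"delta_rot":[0,0,0],"translation":[0,0,0],"grip":4},{"delta_rot":[0,0,0],"translation":[0,0,0],"grip":4},{"delta_rot":[0,0,0],"translation":[0,0,0],"grip":4},{"delta_rot":[0,0,0],"translation":[0,0,0],"grip":4},{"delta_rot":[0,0,0],"translation":[0,0,0],"grip":4},{"delta_rot":[0,0,0],"translation":[0,0,0],"grip":4},{"delta_rot":[0,0,0],"translation":[0,0,0],"grip":4},{"delta_rot":[0,0,0],"translation":[0,0,0],"grip":4}]'

```text
time: 14.7
tool_pos: [0.4164, -0.277, 0.0093]
orientation: [0.707, 0.707, 0.0, 0.001]
wrist_force: [-0.5, 0.6, 6.3]
width: 0.0529
```

drive_tool --steps '[{"delta_rot":[0,0,0],"translation":[0,0,-1],"grip":4},{"delta_rot":[0,0,0],"translation":[0,0,-3],"grip":4},{"delta_rot":[0,0,0],"translation":[0,0,-5],"grip":4},{"delta_rot":[0,0,0],"translation":[0,0,-8],"grip":4},{"delta_rot":[0,0,0],"translation":[0,0,-11],"grip":4},{"delta_rot":[0,0,0],"translation":[0,0,-13],"grip":4},{"delta_rot":[0,0,0],"translation":[0,0,-13],"grip":4},{"delta_rot":[0,0,0],"translation":[0,0,-13],"grip":4}]'

```text
time: 15.37
tool_pos: [0.4165, -0.2772, 0.1399]
orientation: [0.707, 0.707, 0.0, 0.001]
wrist_force: [0.6, -0.0, -0.8]
width: 0.0532
```

drive_tool --steps '[{"delta_rot":[0,0,0],"translation":[3,0.5,0],"grip":4},{"delta_rot":[0,0,0],"translation":[6.5,1,0],"grip":4},{"delta_rot":[0,0,0],"translation":[10,1.5,0],"grip":4},{"delta_rot":[0,0,0],"translation":[13.5,2,0],"grip":4},{"delta_rot":[0,0,0],"translation":[17,2.5,0],"grip":4},{"delta_rot":[0,0,0],"translation":[20.5,3,0],"grip":4},{"delta_rot":[0,0,0],"translation":[24,3.5,0],"grip":4},{"delta_rot":[0,0,0],"translation":[27,3.9,0],"grip":4}]'

```text
time: 16.03
tool_pos: [0.4538, -0.0047, 0.1373]
orientation: [0.707, 0.707, -0.001, -0.001]
wrist_force: [0.5, -0.3, 0.1]
width: 0.0533
```

drive_tool --steps '[{"delta_rot":[0,0,0],"translation":[3.5,0,0],"grip":4},{"delta_rot":[0,0,0],"translation":[7,0,0],"grip":4},{"delta_rot":[0,0,0],"translation":[10.5,0,0],"grip":4},{"delta_rot":[0,0,0],"translation":[14,0,0],"grip":4},{"delta_rot":[0,0,0],"translation":[17.5,0,0],"grip":4},{"delta_rot":[0,0,0],"translation":[20.5,0,0],"grip":4},{"delta_rot":[0,0,0],"translation":[22.3,0,0],"grip":4},{"delta_rot":[0,0,0],"translation":[22.3,0,0],"grip":4}]'

```text
time: 16.7
tool_pos: [0.4541, 0.2189, 0.1372]
orientation: [0.706, 0.708, -0.001, -0.001]
wrist_force: [-0.2, 0.3, -0.9]
width: 0.0529
```

Run:
```python
from h import *
o=observe();print(o["tool_pos"],o["width"])
d=cam("wrist","w7"); s=cam("scene")
i=np.hstack([cv2.resize(d["pixels"],(400,300)),cv2.copyMakeBorder(cv2.resize(s["pixels"][130:290,240:420],(330,293)),0,7,0,0,0)])
cv2.imwrite("pics/m7.png",i[...,::-1])
```

```text
[0.45412447 0.21885804 0.13717724] 0.05289451507200761
```

View pics/m7.png

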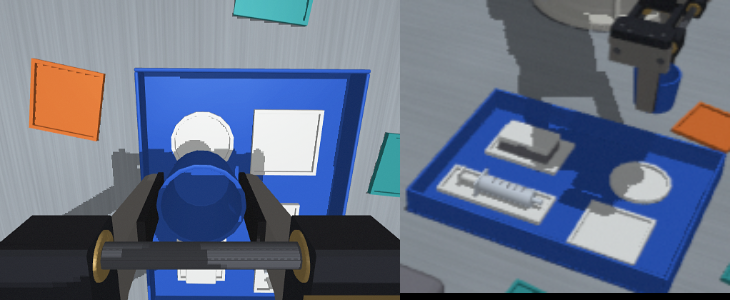

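The cup is held upright above the round nest. Lowering and releasing.

drive_tool --steps '[{"delta_rot":[0,0,0],"translation":[0,0,2],"grip":4},{"delta_rot":[0,0,0],"translation":[0,0,5],"grip":4},{"delta_rot":[0,0,0],"translation":[0,0,8],"grip":4},{"delta_rot":[0,0,0],"translation":[0,0,10.5],"grip":4},{"delta_rot":[0,0,0],"translation":[0,0,11.8],"grip":4},{"delta_rot":[0,0,0],"translation":[0,0,12.3],"grip":4},{"delta_rot":[0,0,0],"translation":[0,0,12.3],"grip":4},{"delta_rot":[0,0,0],"translation":[0,0,12.3],"grip":4}]'

```text
time: 17.47
tool_pos: [0.4546, 0.2147, 0.0152]
orientation: [0.708, 0.707, -0.001, -0.0]
wrist_force: [-0.9, 0.7, 0.1]
width: 0.0532
```

drive_tool --steps '[{"delta_rot":[0,0,0],"translation":[0,0,0],"grip":7},{"delta_rot":[0,0,0],"translation":[0,0,0],"grip":7},{"delta_rot":[0,0,0],"translation":[0,0,0],"grip":7},{"delta_rot":[0,0,0],"translation":[0,0,0],"grip":7},{"delta_rot":[0,0,0],"translation":[0,0,-3],"grip":7},{"delta_rot":[0,0,0],"translation":[0,0,-7],"grip":7},{"delta_rot":[0,0,0],"translation":[0,0,-11],"grip":7},{"delta_rot":[0,0,0],"translation":[0,0,-15],"grip":7}]'

```text
time: 18.13
tool_pos: [0.4545, 0.216, 0.1673]
orientation: [0.707, 0.707, -0.0, -0.0]
wrist_force: [1.3, 0.1, -0.4]
width: 0.0703
```

Run:
```python
from h import *
S,D=load("s1"),load("e1")
for n,d,z in(("s",S,0.003),("e",D,.003)):
    H=hsv(d);T=(H[...,0]>84)&(H[...,0]<104)&(H[...,1]>100)
    for c in blobs(T,(100,120,200,200) if n=="s" else (320,330,380,400),60):
        x,y,w,h=cv2.boundingRect(c); print(n,x,y,w,h)
        l=c[c[:,0]==c[:,0].min()].mean(0);r=c[c[:,0]==c[:,0].max()].mean(0)
        b=c[c[:,1]==c[:,1].max()].mean(0); t=c[c[:,1]==c[:,1].min()].mean(0)
        print("flange mid",plane(d,(l+r+[1,1])/2,.003),np.linalg.norm(plane(d,l,.003)-plane(d,r+[1,0],.003)))
        print("top ctr",plane(d,t+[0.5,2.5],.068))
```

```text
s 144 145 19 28
flange mid [ 0.45555525 -0.41010626  0.003     ] 0.06411618017267653
top ctr [ 0.47079731 -0.39500216  0.068     ]
e 336 352 30 38
flange mid [ 0.46513006 -0.40716905  0.003     ] 0.051899594640947094
top ctr [ 0.46734158 -0.40035853  0.068     ]
```

drive_tool --steps '[{"delta_rot":[0,0,0],"translation":[-4,0,0],"grip":7},{"delta_rot":[0,0,0],"translation":[-8,0,0],"grip":7},{"delta_rot":[0,0,0],"translation":[-12,0,0],"grip":7},{"delta_rot":[0,0,0],"translation":[-16,0,0],"grip":7},{"delta_rot":[0,0,0],"translation":[-20,0,0],"grip":7},{"delta_rot":[0,0,0],"translation":[-24,0,0],"grip":7},{"delta_rot":[0,0,0],"translation":[-28,0,0],"grip":7},{"delta_rot":[0,0,0],"translation":[-31,0,0],"grip":7}]'

```text
time: 18.8
tool_pos: [0.4547, -0.0965, 0.166]
orientation: [0.707, 0.707, 0.0, 0.001]
wrist_force: [0.6, 0.4, 0.8]
width: 0.07
```

drive_tool --steps '[{"delta_rot":[0,0,0],"translation":[-4,1.1,0],"grip":7},{"delta_rot":[0,0,0],"translation":[-8,1.1,0],"grip":7},{"delta_rot":[0,0,0],"translation":[-12,1.1,0],"grip":7},{"delta_rot":[0,0,0],"translation":[-16,1.1,0],"grip":7},{"delta_rot":[0,0,0],"translation":[-20,1.1,0],"grip":7},{"delta_rot":[0,0,0],"translation":[-24,1.1,0],"grip":7},{"delta_rot":[0,0,0],"translation":[-28,1.1,0],"grip":7},{"delta_rot":[0,0,0],"translation":[-30.6,1.1,0],"grip":7}]'

```text
time: 19.47
tool_pos: [0.4657, -0.4034, 0.1659]
orientation: [0.707, 0.707, -0.0, 0.001]
wrist_force: [0.1, 0.4, -0.8]
width: 0.0701
```

Run:
```python
from h import *
o=observe();print(o["tool_pos"],o["width"],o["qd"].round(2))
d=cam("wrist","w8"); s=cam("scene"); np.savez("w8.npz",**d)
H=hsv(d);T=(H[...,0]>84)&(H[...,0]<104)&(H[...,1]>60)
for c in blobs(T,None,60): print(cv2.boundingRect(c),cv2.minEnclosingCircle(c))
i=np.hstack([cv2.resize(d["pixels"],(400,300)),cv2.copyMakeBorder(cv2.resize(s["pixels"][150:290,240:420],(385,300)),0,0,0,0,0)])
cv2.imwrite("pics/m8.png",i[...,::-1])
```

```text
[ 0.46565214 -0.40341681  0.16586129] 0.07012790319447844 [-0.37  0.28 -0.42  0.01  0.16 -0.36]
(255, 162, 55, 64) ((281.5885009765625, 193.5620880126953), 31.746023178100586)
```

View pics/m8.png

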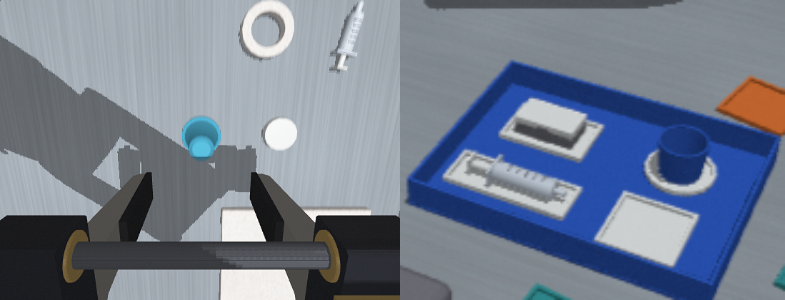

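The cup is in the round nest. The cover's top is at about (283,206) in the full wrist image, and its flange spans columns 255–310.

Run:
```python
from h import *
d=load("w8")
print("top",plane(d,(283,207),.066),"flange L,R",plane(d,(255,189),.004),plane(d,(310,189),.004),"flange back",plane(d,(282,162),.005))
```

```text
top [ 0.4678474  -0.40504568  0.066     ] flange L,R [ 0.44177337 -0.40525813  0.004     ] [ 0.49353263 -0.40527234  0.004     ] flange back [ 0.46717446 -0.37956726  0.005     ]
```

drive_tool --steps '[{"delta_rot":[0,0,0],"translation":[-0.5,0.15,0],"grip":7},{"delta_rot":[0,0,0],"translation":[-0.5,0.15,2],"grip":7},{"delta_rot":[0,0,0],"translation":[-0.5,0.15,5],"grip":7},{"delta_rot":[0,0,0],"translation":[-0.5,0.15,8],"grip":7},{"delta_rot":[0,0,0],"translation":[-0.5,0.15,11],"grip":7},{"delta_rot":[0,0,0],"translation":[-0.5,0.15,13],"grip":7},{"delta_rot":[0,0,0],"translation":[-0.5,0.15,13.7],"grip":7},{"delta_rot":[0,0,0],"translation":[-0.5,0.15,13.7],"grip":5}]' --force 20

```text
time: 20.23
tool_pos: [0.4667, -0.4028, 0.0271]
orientation: [0.707, 0.708, -0.0, -0.002]
wrist_force: [-0.4, 0.2, 0.2]
width: 0.065
```

drive_tool --steps '[{"delta_rot":[0,0,0],"translation":[0,0,0],"grip":2},{"delta_rot":[0,0,0],"translation":[0,0,0],"grip":2},{"delta_rot":[0,0,0],"translation":[0,0,0],"grip":2},{"delta_rot":[0,0,0],"translation":[0,0,0],"grip":2},{"delta_rot":[0,0,0],"translation":[0,0,0],"grip":2},{"delta_rot":[0,0,0],"translation":[0,0,0],"grip":2},{"delta_rot":[0,0,0],"translation":[0,0,0],"grip":2},{"delta_rot":[0,0,0],"translation":[0,0,0],"grip":2}]'

```text
time: 20.9
tool_pos: [0.4677, -0.4051, 0.0293]
orientation: [0.707, 0.707, 0.0, 0.0]
wrist_force: [-0.8, 1.0, 7.5]
width: 0.0273
```

drive_tool --steps '[{"delta_rot":[0,0,0],"translation":[0,0,0],"grip":2},{"delta_rot":[0,0,0],"translation":[0,0,0],"grip":2},{"delta_rot":[0,0,0],"translation":[0,0,-2],"grip":2},{"delta_rot":[0,0,0],"translation":[0,0,-5],"grip":2},{"delta_rot":[0,0,0],"translation":[0,0,-8],"grip":2},{"delta_rot":[0,0,0],"translation":[0,0,-11],"grip":2},{"delta_rot":[0,0,0],"translation":[0,0,-13],"grip":2},{"delta_rot":[0,0,0],"translation":[0,0,-13],"grip":2}]'

```text
time: 21.57
tool_pos: [0.4695, -0.4066, 0.1634]
orientation: [0.707, 0.707, 0.0, 0.004]
wrist_force: [0.0, -0.1, -0.3]
width: 0.0274
```

drive_tool --steps '[{"delta_rot":[0,0,0],"translation":[3,0.5,0],"grip":2},{"delta_rot":[0,0,0],"translation":[6.5,1,0],"grip":2},{"delta_rot":[0,0,0],"translation":[10,1.5,0],"grip":2},{"delta_rot":[0,0,0],"translation":[14,2,0],"grip":2},{"delta_rot":[0,0,0],"translation":[18,2.5,0],"grip":2},{"delta_rot":[0,0,0],"translation":[22,3,0],"grip":2},{"delta_rot":[0,0,0],"translation":[26,3.5,0],"grip":2},{"delta_rot":[0,0,0],"translation":[30,4,0],"grip":2}]'

```text
time: 22.23
tool_pos: [0.5067, -0.1029, 0.1576]
orientation: [0.707, 0.707, -0.0, -0.001]
wrist_force: [0.7, 0.1, -0.5]
width: 0.0276
```

drive_tool --steps '[{"delta_rot":[0,0,0],"translation":[4,0.5,0],"grip":2},{"delta_rot":[0,0,0],"translation":[8,1,0],"grip":2},{"delta_rot":[0,0,0],"translation":[12,1.5,0],"grip":2},{"delta_rot":[0,0,0],"translation":[16,2,0],"grip":2},{"delta_rot":[0,0,0],"translation":[20,2.5,0],"grip":2},{"delta_rot":[0,0,0],"translation":[24,3.2,0],"grip":2},{"delta_rot":[0,0,0],"translation":[28,4,0],"grip":2},{"delta_rot":[0,0,0],"translation":[31,4.7,0],"grip":2}]'

```text
time: 22.9
tool_pos: [0.554, 0.2082, 0.1575]
orientation: [0.707, 0.707, -0.0, -0.0]
wrist_force: [0.5, 0.9, -0.0]
width: 0.0279
```

drive_tool --steps '[{"delta_rot":[0,0,0],"translation":[1,0,0],"grip":2},{"delta_rot":[0,0,0],"translation":[1,0,0],"grip":2},{"delta_rot":[0,0,0],"translation":[1,0,1],"grip":2},{"delta_rot":[0,0,0],"translation":[1,0,2.5],"grip":2},{"delta_rot":[0,0,0],"translation":[1,0,4],"grip":2},{"delta_rot":[0,0,0],"translation":[1,0,5],"grip":2},{"delta_rot":[0,0,0],"translation":[1,0,6],"grip":2},{"delta_rot":[0,0,0],"translation":[1,0,6],"grip":2}]'

```text
time: 23.57
tool_pos: [0.5531, 0.2134, 0.0962]
orientation: [0.708, 0.707, -0.002, -0.001]
wrist_force: [0.4, 0.0, 0.1]
width: 0.0275
```

Run:
```python
from h import *
o=observe();print(o["tool_pos"],o["width"],o["orientation"])
d=cam("wrist","w9"); s=cam("scene")
i=np.hstack([cv2.resize(d["pixels"],(400,300)),cv2.copyMakeBorder(cv2.resize(s["pixels"][150:290,240:420],(385,300)),0,0,0,0,0)])
cv2.imwrite("pics/m9.png",i[...,::-1])
```

```text
[0.55306075 0.21343164 0.09623773] 0.027527620292832983 [ 7.07584212e-01  7.06626720e-01 -1.67419617e-03 -6.76552580e-04]
```

View pics/m9.png

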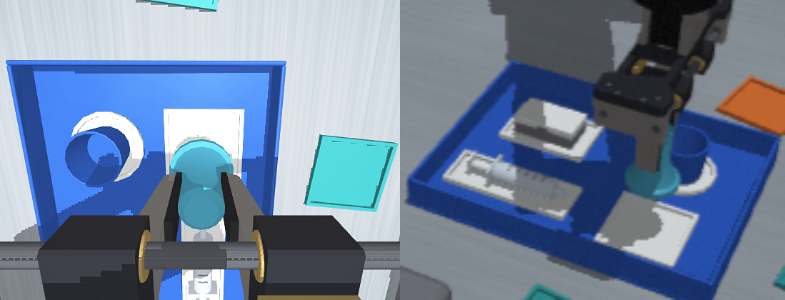

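The cover is held upright over the square nest, clear of the cup. Lowering and releasing.

drive_tool --steps '[{"delta_rot":[0,0,0],"translation":[0,0,1.5],"grip":2},{"delta_rot":[0,0,0],"translation":[0,0,3],"grip":2},{"delta_rot":[0,0,0],"translation":[0,0,4.5],"grip":2},{"delta_rot":[0,0,0],"translation":[0,0,5.5],"grip":2},{"delta_rot":[0,0,0],"translation":[0,0,6.1],"grip":2},{"delta_rot":[0,0,0],"translation":[0,0,6.3],"grip":2},{"delta_rot":[0,0,0],"translation":[0,0,6.3],"grip":2},{"delta_rot":[0,0,0],"translation":[0,0,6.3],"grip":2}]'

```text
time: 24.33
tool_pos: [0.555, 0.2154, 0.0362]
orientation: [0.707, 0.707, 0.0, 0.0]
wrist_force: [0.2, 0.7, 0.2]
width: 0.0274
```

drive_tool --steps '[{"delta_rot":[0,0,0],"translation":[0,0,0],"grip":5},{"delta_rot":[0,0,0],"translation":[0,0,0],"grip":5},{"delta_rot":[0,0,0],"translation":[0,0,0],"grip":5},{"delta_rot":[0,0,0],"translation":[0,0,0],"grip":5},{"delta_rot":[0,0,0],"translation":[0,0,0],"grip":5},{"delta_rot":[0,0,0],"translation":[0,0,-3],"grip":5},{"delta_rot":[0,0,0],"translation":[0,0,-7],"grip":5},{"delta_rot":[0,0,0],"translation":[0,0,-11],"grip":5}]'

```text
time: 25.0
tool_pos: [0.5534, 0.2148, 0.1459]
orientation: [0.707, 0.707, -0.001, -0.001]
wrist_force: [1.1, -0.3, -0.1]
width: 0.0502
```

drive_tool --steps '[{"delta_rot":[0,0,0],"translation":[-1,0,-4],"grip":5},{"delta_rot":[0,0,0],"translation":[-4,0,-8],"grip":5},{"delta_rot":[0,0,0],"translation":[-7,-1,-11],"grip":5},{"delta_rot":[0,0,0],"translation":[-10,-2,-14],"grip":5},{"delta_rot":[0,0,0],"translation":[-12,-3,-17],"grip":5},{"delta_rot":[0,0,0],"translation":[-14,-4,-20],"grip":5},{"delta_rot":[0,0,0],"translation":[-14,-5,-22],"grip":5},{"delta_rot":[0,0,0],"translation":[-14,-5,-22],"grip":5}]'

```text
time: 25.67
tool_pos: [0.505, 0.0742, 0.3712]
orientation: [0.708, 0.706, 0.003, 0.002]
wrist_force: [1.5, -0.4, 0.3]
width: 0.05
```

Run:
```python
from h import *
o=observe();print(o["tool_pos"])
d=cam("wrist","w10"); e=cam("side");s=cam("scene")
np.savez("w10.npz",**d);np.savez("e10.npz",**e);np.savez("s10.npz",**s)
i=np.hstack([cv2.resize(d["pixels"],(420,315)),cv2.resize(e["pixels"][120:250,180:350],(380,315))])
j=np.hstack([cv2.resize(s["pixels"][170:290,230:420],(420,265)),cv2.resize(s["pixels"][130:260,110:270],(380,265))])
cv2.imwrite("pics/m10.png",np.vstack([i,j])[...,::-1])
for n,d0,d1,m in(("scene",load("scene0"),s,"small cup"),("side",load("side0"),e,"small cup")):
    for dd in(d0,d1):
        H=hsv(dd);M=(H[...,0]>105)&(H[...,0]<125)&(H[...,1]>150)
        b=(160,220,200,260) if n=="scene" else (370,210,400,250)
        print(n,[cv2.boundingRect(c) for c in blobs(M,b,60)])
```

```text
[0.50498737 0.0741911  0.37118576]
scene [(168, 227, 19, 25)]
scene [(168, 227, 19, 25)]
side []
side []
```

View pics/m10.png

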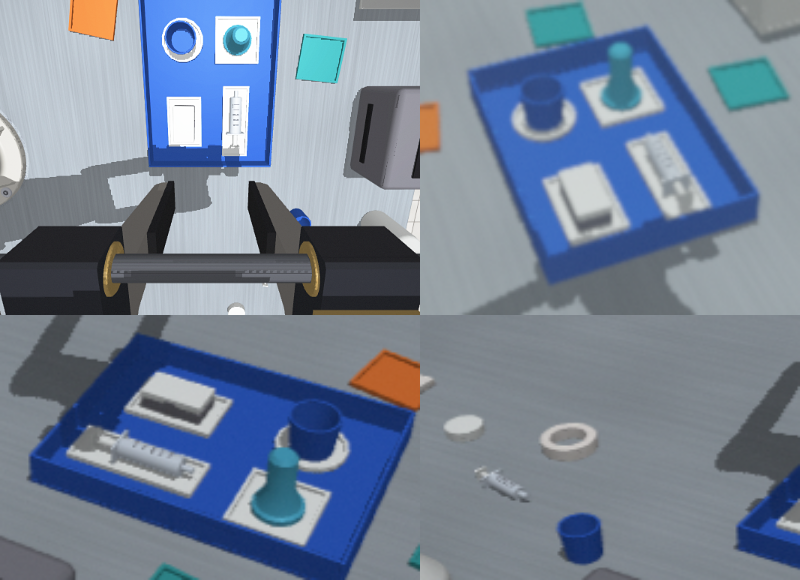

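All four things look seated, and the small cup's blob is unchanged. I'll run one numeric check relative to the nests before handing in.

Run:
```python
from h import *
for n in("w10","e10","s10"):
    d=load(n);H=hsv(d)
    T=(H[...,0]>84)&(H[...,0]<104)&(H[...,1]>80)
    for c in blobs(T,{"w10":(290,30,345,80),"e10":(255,135,285,168),"s10":(330,225,375,275)}[n],60):
        l=c[c[:,0]==c[:,0].min()].mean(0);r=c[c[:,0]==c[:,0].max()].mean(0)
        print(n,"cover flange mid",plane(d,(l+r+[1,1])/2,.010).round(4),np.linalg.norm(plane(d,l,.01)-plane(d,r,.01)).round(3))
d=load("w10")
k=560/420
# box lid and syringe by bright region inside nests; nests outer rim
H=hsv(d);W=(H[...,1]<70)&(H[...,2]>120)
for c in blobs(W,(200,0,350,212),300): print("nest",cv2.boundingRect(c),rect(d,c,.010))
print("cup rim centre",plane(d,(180*k,38.5*k),.048).round(4))
i=cv2.resize(d["pixels"][0:220,200:360],None,fx=3.6,fy=2.7*1,interpolation=2) if 0 else cv2.resize(d["pixels"][0:215,190:370],None,fx=2.7,fy=2.7,interpolation=2)
cv2.imwrite("pics/c10.png",i[...,::-1])
```

```text
w10 cover flange mid [0.5572 0.217  0.01  ] 0.051
e10 cover flange mid [0.554  0.2117 0.01  ] 0.047
s10 cover flange mid [0.5587 0.2177 0.01  ] 0.05
nest (222, 129, 47, 67) (456, 66, 98, 66, 89.9)
nest (296, 115, 37, 93) (555, 66, 137, 50, 89.8)
nest (216, 24, 55, 59) (456, 216, 74, 73, -0.0)
nest (287, 22, 60, 63) (556, 216, 80, 79, 0.0)
cup rim centre [0.456  0.2139 0.048 ]
```

View pics/c10.png

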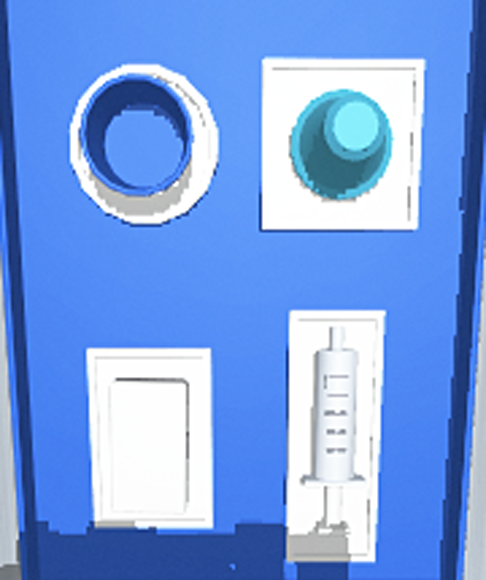

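The crop shows each thing inside its rim, near the middle and aligned. Handing in.

```bash
python3 -c "
from rig import *
print(finish_job())"
```

```text
the job is handed in; nothing more can be done
None
```

I packed all four things into their nests and handed the job in at about 26 s of the 120 s allowed.

- **Seating:** the last pictures show the large cup, lamp-handle cover, long syringe and box each inside its rim, upright or aligned. The cup and cover centres measured within about 5 mm of their nests' centres. I judged the box and syringe centring by eye, and their seating height only from the pictures and the release heights.
- **View disagreement:** the three cameras put the cover's flange centre within about 6 mm of each other, which is well inside the 15 mm limit.
- **Left alone:** the small cup's outline in the scene view is the same as at the start. My matching check in the side view found nothing to compare. The short syringe looked unmoved in the last picture, but I did not measure it.
- **One miss:** the first syringe grasp failed because I lifted before the fingers had closed. The syringe had not moved, and the second grasp held.

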